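Put the bench drive into third gear and start it

TASK

The small four-speed bench drive stands in second gear, its lever back in the near left slot of the H-shaped gate. With closed fingers, never taking the lever between them, push it forward to the middle, across to the right-hand lane and fully forward (away from you) into the third slot, without entering the first or fourth slot on the way. Then press the small flat start button right down and let it come back up; leave the mushroom stop button and the loose things round about alone.

Things in the scene. Friction and masses are not known exactly. Their poses are not given: they have to be found in the camera images.
- drive_unit: Bench drive, a bolted-down grey cast box 104 mm deep (x), 100 wide (y), 70 tall; a chuck sticks out on its right (to y = -82 mm). Origin: centre of its underside; x forward (away from its louvred front and roughly from the robot), y left, z up. The lever rises through an H-gate plate flush with its top: first gear far left, second near left, third far right (3 pips), fourth near right.
- gate_centre (a point): Middle of the aluminium H-gate plate at the top of the drive unit, 12 mm forward of the unit's centre, 70 mm above the bench. The lever's ball pivot lies 55 mm straight below it. The slots and the cross lane are 13 mm wide; the two lanes lie 19.4 mm apart.
- lever_knob (a point): Centre of the black ball knob (27 mm) on the steel gear lever (10 mm rod); z runs up the lever. 125 mm from the lever's pivot, about 140 mm above the bench. Friction: 3 to 4 N at the knob moves it, it stays where left and cannot be lifted. In the right lane the knob is 22 mm right of the gate's middle, in the left lane 22 mm left; fully in a slot 28 mm forward or back of it.
- selector (a joint): Lean of the lever forward (rad): 0 in the cross lane (neutral), +0.226 fully forward (first or third slot), -0.226 fully back (second or fourth). Starts in second, -0.226 to -0.14. Sideways it moves freely within 0.03 of 0; up to about 0.1 the slot corner guides it back to the middle when pushed across; beyond that the slot walls block it.
- selector_across (a joint): Lean of the lever sideways (rad): -0.176 in the left-hand lane, +0.176 in the right-hand lane. Starts in the left-hand lane.
- start_button (a joint): Travel of the start button (m): 0 up, 0.006 fully down; a spring that takes 5 N to press fully. The button is a flat plain metal disc 18 mm across in a round dark bezel 34 mm across.
- start_button_top (a point): Centre of the start button's top face, 82 mm above the bench, 33 mm in front of the unit's centre and 28 mm to its left or right (which side varies).
- stop_button (a joint): Travel of the stop button (m): 0 up, 0.006 fully down. Not to be pressed.
- stop_button_top (a point): Top of the stop button, a black domed mushroom head 30 mm across, 94 mm above the bench, on the other side of the front edge, 56 mm from the start button.
- loupe: Bystander: black eye loupe, 36 mm across, 31 mm tall, to the right of the unit. Origin: centre of its underside.
- wheel: Bystander: brass clock wheel 34 mm across lying flat at the front right of the bench.
- oil_cup: Bystander: small red-brown wooden cup, 30 mm across, 20 mm tall, in front of the long tool case.
- tweezers: Bystander: steel tweezers 116 mm long, lying in front of the long tool case.
- staking: Bystander: round grey staking block 42 mm across, 20 mm tall, behind the unit.
- dish: Bystander: shallow brass dish 45 mm across, at the right of the bench.
- watch: Bystander: pocket watch 64 mm long, lying on the tool case's lid (124 mm up).

How it is judged:
On the way, in this order (a step that is already met when the one before it is completed fails the run):
1. the lever is across in the right-hand lane (value of joint selector_across above 0.11 rad), for 0.1 s.
2. the lever is fully forward in the third slot (value of joint selector above 0.195 rad and value of joint selector_across above 0.1 rad), for 0.2 s.
3. the start button is pressed right down (value of joint start_button above 0.0045 m), for 0.05 s.
At the end, for the whole second after the job is handed in: The lever stands in the third slot (forward lean over 0.195 of 0.226 rad, on the right-hand side), the start button has been pressed at least 4.5 of its 6 mm after that and is up again, the stop button was not pressed (all of step 2 and value of joint each of start_button, stop_button below 0.0015 m); the robot touches nothing.
It fails at once if the lever was taken between the fingers (the grasp point came within 8 mm of the lever's axis, below the top of the knob) (x of the grasp point in the frame of lever_knob between -0.008 and 0.008 m and y of the grasp point in the frame of lever_knob between -0.008 and 0.008 m and z of the grasp point in the frame of lever_knob between -0.06 and 0.0135 m).
It fails at once if the lever went into the first or the fourth slot ((value of joint selector above 0.13 rad and value of joint selector_across below 0 rad) or (value of joint selector below -0.13 rad and value of joint selector_across above 0 rad)).
It fails at once if start was pressed while the lever was not in third (value of joint start_button above 0.003 m and (value of joint selector below 0.17 rad or value of joint selector_across below 0.08 rad)).
It fails at once if the stop button was pressed (value of joint stop_button above 0.003 m).
It fails at once if a loose thing was moved more than 30 mm or carried (distance of any of loupe, wheel, oil_cup, tweezers, staking, dish, watch from where it was at the start of the episode above 0.03 m).
It also fails if it takes over 54 s, if anything falls off the work surface, if the arm or the gripper's body presses on something with over 40 N, if the wrist force passes 120 N, or if a joint passes its speed limit or range.

ROBOT

A 6-joint arm with a two-finger parallel gripper is mounted at the origin on a cart in front of the work surface, level with it; the furniture and walls round the work are solid. World frame = base frame: x ahead of the robot, y to its left, z up, the work surface at z = 0. Lengths are in m, angles in rad, forces in N, time in s.
With the tool pointing down it reaches from about 0.325 to 0.775 m from the base axis. Payload 5.5 kg.
Tool frame: the origin (TCP) lies between the finger pads; the fingertips stand 8 mm ahead of it and the grasp point (between the pads) lies 11 mm behind it (tcp_to_tips is the distance from the TCP to the fingertips, in m); z points along the fingers, y is the direction in which the jaws open and shut (so a half turn about z gives the same grasp; the last joint's range is limited). The gripper opens to 88 mm and grips with 3 to 60 N. Pads are 20 mm wide; open, the fingers measure 115 mm over their backs; the gripper's body (75 mm by 178 mm) begins 61 mm behind the grasp point.
Start: joints at [-1.202, 0.091, 1.231, -0, 1.82, -0.057], TCP at [0.248, -0.546, 0.231] pointing down, gripper open.
Joint ranges: [-2.87, 2.87], [-0.86, 2.18], [0.17, 2.46], [-1.51, 4.65], [0.06, 2.69], [-2.65, 2.65]. Speed limits (rad/s): [2.57, 2.57, 3.01, 3.14, 3.14, 3.14].

INTERFACE

Orientations are given as a unit quaternion [w, x, y, z].
In Python, from bench import * gives the robot as it stands. Calls block until the motion is done:
- move_to(position, orientation): joint-space move of the TCP to a pose.
- move_l(position, speed=0.15, orientation=None): straight line of the TCP; orientation=None keeps the orientation; speed is the mean speed in m/s.
- movej(angles): joint-space move.
- gripper_open() and close(): open the fingers fully, or close them until they stop; the grip force is fixed at half the most.
- hold(seconds).
- inverse_kinematics(position, orientation): joint angles nearest the present ones, or None.
- state(): the state.
- get_image(name): name is "scene" or "top" or "wrist"; returns a dict with "frame" (384x512x3 uint8, blue, green, red), "depth" (384x512 float32, m along the optical axis (not along the pixel's ray), 0 where there is no reading), "camera_matrix" (3x3 intrinsics, pixels), "k1" (the pictures are not rectified: a ray, as slopes to the right and down, at radius r is drawn at 1 + k1 r^2 times it, then the intrinsics apply), "view" (4x4, takes a point from world to camera coordinates). Camera axes: x right, y up, looking along -z (the intrinsics and any distortion apply to the point x, -y, -z); pixel columns grow to the right and rows downward; lengths in m; the calibration is good to about 2 mm. A picture is of the moment at which its call begins.
A pose or a line that the arm cannot do raises IKError and nothing moves.
- job_done(): hands the job in, once; it reports no verdict.
The state is a dict: "time": time; "joint_pos": joint angles; "dq": joint speeds; "joint_torque": joint torques, N m; "ee_pos": TCP position; "ee_rot": TCP orientation; "ft_force": force on the tool from outside, world axes, zero at the start; "moment": the same for the moment, N m; "finger_gap": finger opening in m.
Only numpy, scipy, OpenCV 4.12 (cv2) and the standard library are available. Lean on these libraries where they do the work, as an engineer would, in place of code of your own. Each camera call takes 0.05 s, during which the arm holds its last target.

## Working session

There is one attempt and no reset: what is moved stays moved. The work goes in short steps, each a Python script; the robot and the scene stay as the last script left them, time stands still between calls to the robot, and variables do not carry over. Pictures are saved under pics/ and viewed, and the job is handed in when it is done.

```bash
mkdir -p pics; ls; python3 - <<'E'
from bench import *
import cv2,numpy as np
s=state();print(s)
for n in("scene","top","wrist"):
    g=get_image(n);cv2.imwrite(f"pics/{n}0.png",g["frame"]);np.savez(f"pics/{n}0.npz",**{k:np.array(v) for k,v in g.items()})
    print(n,g["camera_matrix"],g["k1"],np.round(g["view"],3))
E
```

```text
pics
{'time': 0.0, 'joint_pos': array([-1.20169529e+00,  9.18291401e-02,  1.23190672e+00,  1.09354649e-05,
        1.81980540e+00, -5.66725533e-02]), 'dq': array([-0.0012283 ,  0.00071519,  0.00025547, -0.00042413, -0.0015116 ,
       -0.00103853]), 'joint_torque': array([-3.91995767e-03, -4.46457374e+01, -4.06453586e+01,  6.94377744e-02,
        2.90935911e-02, -1.18293524e-04]), 'ee_pos': array([ 0.24772565, -0.54614939,  0.22951291]), 'ee_rot': array([-9.63261212e-04,  9.77424312e-01,  2.11283612e-01, -1.46345455e-04]), 'ft_force': array([-0.1755349 ,  0.87123314,  0.47045018]), 'moment': array([-0.02842026, -0.02937852,  0.00713585]), 'finger_gap': 0.08784012096213553}
scene [[420.03847718   0.         253.61192226]
 [  0.         420.03847718 184.98188604]
 [  0.           0.           1.        ]] 0.046511003909413734 [[-0.752 -0.659  0.01   0.335]
 [ 0.369 -0.409  0.835 -0.311]
 [-0.546  0.632  0.55  -0.669]
 [ 0.     0.     0.     1.   ]]
top [[384.94588136   0.         258.16559718]
 [  0.         384.94588136 191.55490351]
 [  0.           0.           1.        ]] -0.09769787258830288 [[ 0.018 -1.     0.014 -0.091]
 [ 0.988  0.02   0.151 -0.507]
 [-0.151  0.011  0.988 -1.033]
 [ 0.     0.     0.     1.   ]]
wrist [[333.84506324   0.         251.24552917]
 [  0.         333.84506324 193.31649452]
 [  0.           0.           1.        ]] 0.009144898845168368 [[ 0.412 -0.911 -0.001 -0.598]
 [ 0.879  0.398 -0.261  0.032]
 [ 0.239  0.107  0.965 -0.389]
 [ 0.     0.     0.     1.   ]]
```

View pics/scene0.png

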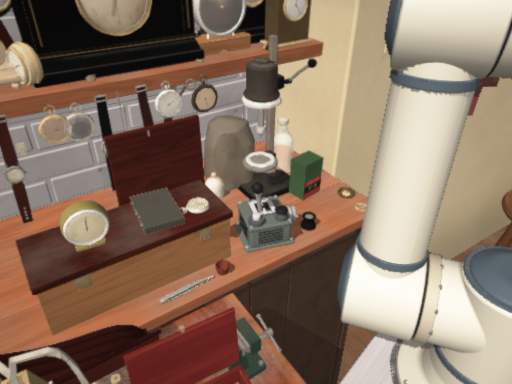

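View pics/top0.png

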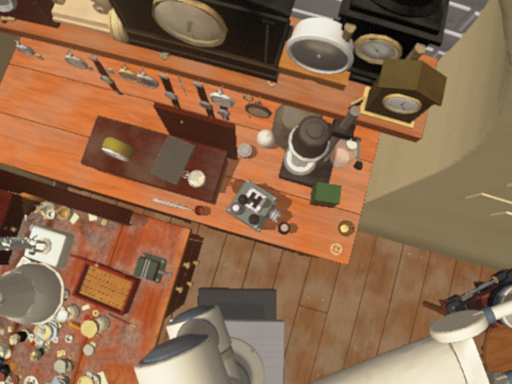

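View pics/wrist0.png

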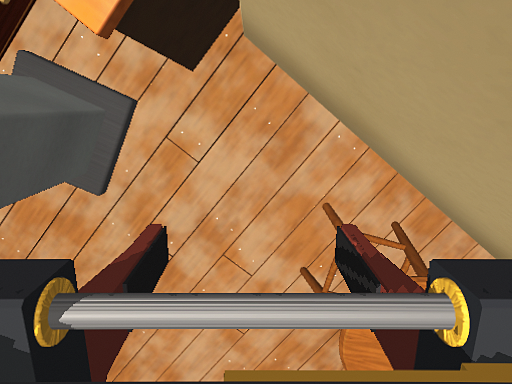

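The unit sits at about (253,205) in the top view, turned clockwise, with the staking drill behind it, the tool case to its left and the loupe to its right. I'll write helpers and zoom in.

```bash
cat > h.py <<'E'
import numpy as np,cv2
def ray(g,u,v):
    K=np.array(g["camera_matrix"]);k1=float(g["k1"]);V=np.array(g["view"])
    d=cv2.undistortPoints(np.array([[[u,v]]],float),K,np.array([k1,0,0,0,0.]))[0,0]
    c=np.array([d[0],-d[1],-1.]);R=V[:3,:3];return -R.T@V[:3,3],R.T@c
def onz(g,u,v,z):
    o,d=ray(g,u,v);return o+d*(z-o[2])/d[2]
def bydepth(g,u,v):
    o,d=ray(g,u,v);return o+d*float(g["depth"][int(round(v)),int(round(u))])
def proj(g,p):
    V=np.array(g["view"]);c=V[:3,:3]@np.asarray(p)+V[:3,3];a=np.array([c[0],-c[1]])/-c[2]
    a=a*(1+float(g["k1"])*(a@a));K=np.array(g["camera_matrix"]);return K[:2,:2]@a+K[:2,2]
def tri(obs):
    A=np.zeros((3,3));b=np.zeros(3)
    for g,u,v in obs:
        o,d=ray(g,u,v);d=d/np.linalg.norm(d);M=np.eye(3)-np.outer(d,d);A+=M;b+=M@o
    p=np.linalg.solve(A,b)
    return p,[np.round(proj(g,p)-[u,v],1) for g,u,v in obs]
def crop(g,x0,y0,w,h,s,f):
    cv2.imwrite(f,cv2.resize(g["frame"][y0:y0+h,x0:x0+w],None,fx=s,fy=s,interpolation=cv2.INTER_CUBIC))
def load(f): return dict(np.load(f))
E
python3 - <<'E'
from h import *
t=load("pics/top0.npz");s=load("pics/scene0.npz")
crop(t,215,165,90,80,8,"pics/topc.png");crop(s,210,140,110,120,5,"pics/scenec.png")
print(bydepth(t,253,203),onz(t,253,203,.07))
E
```

```text
[ 0.47248688 -0.06758885  0.06876435] [ 0.47233541 -0.067591    0.07      ]
```

View pics/topc.png

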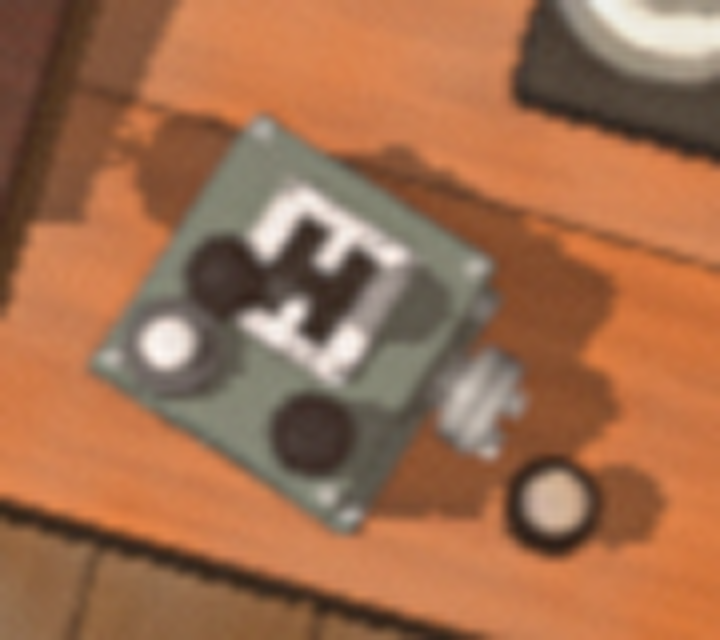

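View pics/scenec.png

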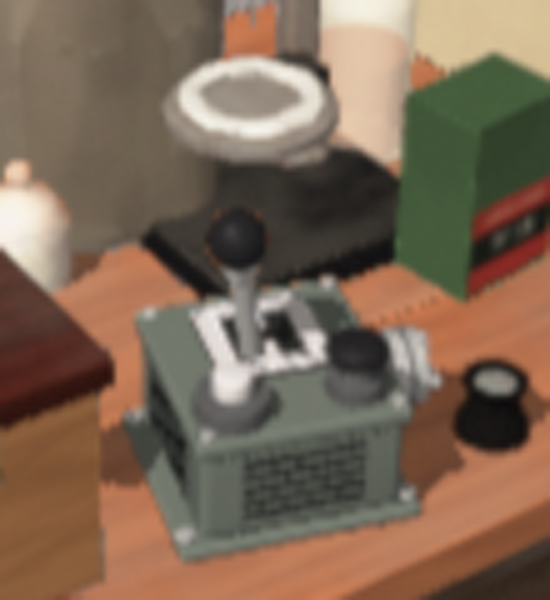

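Start is the pale disc at the near left (crop 168,343; full ≈ 236,208). The black stop mushroom is at the near right (crop 313,433). The knob is at crop (222,275) over second, and the unit's forward axis is yawed about −30°. I'll build a coarse estimate and a height map from depth, then look closer with the wrist camera.

```bash
python3 - <<'E'
from h import *
from scipy.spatial.transform import Rotation as R
t=load("pics/top0.npz");s=load("pics/scene0.npz");w=load("pics/wrist0.npz")
T=lambda u,v:(215+u/8,165+v/8); S=lambda u,v:(210+u/5,140+v/5)
for n,p in dict(fl=(262,125),fr=(480,265),nr=(345,520),nl=(105,360)).items(): print(n,onz(t,*T(*p),.07).round(4))
print("knob",tri([(t,*T(222,275)),(s,*S(237,238))]))
print("stop",tri([(t,*T(313,433)),(s,*S(358,345))]))
print("start",onz(t,*T(168,343),.082), bydepth(t,*T(168,343)))
# camera in tcp
V=w["view"];o=-V[:3,:3].T@V[:3,3]
q=np.array([-9.63e-4,.977424,.211284,-1.46e-4]);Rt=R.from_quat(q[[1,2,3,0]]).as_matrix()
print("cam in tcp",Rt.T@(o-[0.24772565,-0.54614939,0.22951291]));print("look",Rt.T@(-V[2,:3]),"tool R",Rt.round(2))
# height map around
for g in (t,s):
  print("heights")
  P=[]
  for v in range(384):
    for u in range(512):
      if g["depth"][v,u]>0: P.append(bydepth(g,u,v))
  P=np.array(P);H=np.full((12,14),np.nan)
  for i in range(12):
    for j in range(14):
      x=.30+.04*i;y=.2-.04*j
      m=(abs(P[:,0]-x)<.02)&(abs(P[:,1]-y)<.02)
      if m.any():H[i,j]=P[m,2].max()
  print((H[::-1]*1000).round())
E
```

```text
fl [ 0.5332 -0.0521  0.07  ]
fr [ 0.4867 -0.1267  0.07  ]
nr [ 0.4001 -0.0827  0.07  ]
nl [ 0.4521 -0.0012  0.07  ]
knob (array([ 0.47289066, -0.04169429,  0.13642248]), [array([-0., -0.]), array([0., 0.])])
stop (array([ 0.42808678, -0.07109891,  0.0866953 ]), [array([-0.1, -0.2]), array([0.3, 0. ])])
start [ 0.45694941 -0.02275114  0.082     ] [ 0.45642654 -0.02297133  0.08680127]
cam in tcp [ 0.07078468 -0.00169506 -0.15399982]
look [-2.61423861e-01  5.41362077e-04  9.65223949e-01] tool R [[ 0.91  0.41 -0.  ]
 [ 0.41 -0.91  0.  ]
 [ 0.   -0.   -1.  ]]
heights
[[ 346.  361.  531.  551.  571.  577.  578.    5.  582.  501.  568.  577.
   591.  592.]
 [ 273.  327.  341.  346.  522.  580.  595.  594.  589.  506.  549.  567.
   581.  583.]
 [ 128.  266.  267.  267.  305.  328.  345.  346.  347.  347.  348.  372.
   483.  516.]
 [ 130.  146.  145.  270.  267.  267.  268.   19.    7.  349.  351.  380.
   483.  503.]
 [ 143.  148.  146.  143.  129.  130.    5.    5.    6.  351.  354.  338.
   308.  279.]
 [ 144.  145.  146.  141.  140.  131.   69.   67.    5.  332.  337.  861.
   858.  796
[... 722 characters left out ...]
. 341. 343. 343. 343. 344. 372. 446. 443.]
 [126. 142. 143. 268. 264. 265. 263.   4.   4. 346. 349. 378. 448. 447.]
 [141. 142. 143. 142. 127. 127.   2.   3.   3. 349. 350. 260. 306. 275.]
 [142. 142. 142. 138. 138. 126.  68.  67.  nan 335. 335. 108. 342.  nan]
 [126. 141. 141. 138. 127.  68. 148.  73.  71.  nan   5. 108. 342.   2.]
 [ 12.  12.  20. 126. 126.  90. 152.  91.  67.  50.   4. 106. 107.   3.]
 [  3.   4.   2.   3.   3.  64.  93.  97.  55.  32.   2.   2.   3.  11.]
 [  3.   4.   3.  nan  nan   1.   2.   7.   6.  32.   2.   4.   2.   9.]
 [ nan   2.   3.  nan  nan  nan  nan  nan  nan   2.   1.   2.   3.   8.]
 [ 73.  50.   2.  nan  nan  nan  nan  nan  nan  nan  nan  nan  nan  nan]]
```

```bash
cat >> h.py <<'E'
from scipy.spatial.transform import Rotation as Rr
def quat(yaw): # tool down, tool x along yaw
    x=np.array([np.cos(yaw),np.sin(yaw),0]);z=np.array([0,0,-1.]);q=Rr.from_matrix(np.stack([x,np.cross(z,x),z],1)).as_quat();return [float(q[3]),*map(float,q[:3])]
E
python3 - <<'E'
from bench import *
from h import *
close()
a=np.deg2rad(-32);Q=quat(a+np.pi)
move_to([0.15,-0.36,.30],[float(v) for v in state()["ee_rot"]])
move_to([0.37,-0.06,.30],Q)
print(state()["time"],state()["joint_pos"].round(2))
f=np.array([np.cos(a),np.sin(a),0]);l=np.array([-f[1],f[0],0]);G=np.array([.478,-.072,0])
for i,(lat) in enumerate((.04,-.04)):
    p=G+lat*l-f*.01+[0,0,.26]
    move_l([float(x) for x in p],.2,Q)
    hold(.3)
    g=get_image("wrist");cv2.imwrite(f"pics/w{i+1}.png",g["frame"]);np.savez(f"pics/w{i+1}.npz",**{k:np.array(v) for k,v in g.items()})
print(state()["time"],state()["joint_pos"].round(2),state()["ft_force"])
E
```

```text
3.775 [-0.25 -0.48  1.6  -0.    2.02 -1.26]
5.825 [-0.29 -0.28  1.52  0.    1.89 -1.31] [-0.28143571 -0.14291729 -0.63317229]
```

View pics/w1.png

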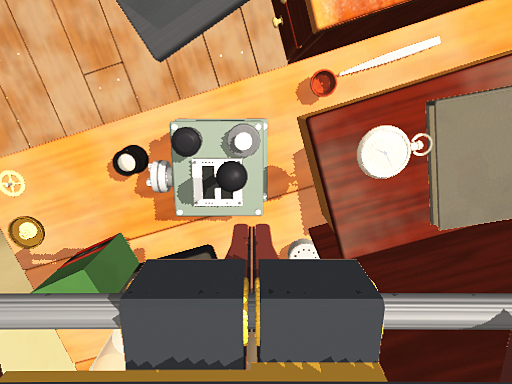

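View pics/w2.png

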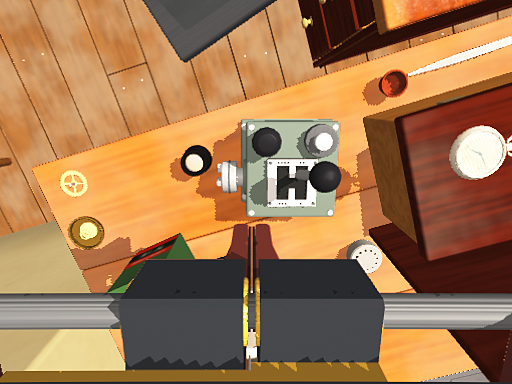

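Both wrist views show the unit almost square to the image, with image up pointing toward the robot. In w2 the unit spans about (241–340, 120–217), with start at (322,140), stop at (266,142), the knob at (325,177) and the H-plate at (292,183). Now to measure by masks and triangulation.

```bash
cat > m.py <<'E'
from h import *
def blobs(g,box,kind):
    x0,y0,x1,y1=box;f=g["frame"][y0:y1,x0:x1];h=cv2.cvtColor(f,cv2.COLOR_BGR2HSV)
    if kind=="dark": m=(f.max(2)<45)
    else: m=(f.min(2)>185)
    n,L,st,c=cv2.connectedComponentsWithStats(m.astype(np.uint8))
    out=[]
    for i in range(1,n):
        if st[i,4]>60:
            cs,_=cv2.findContours((L==i).astype(np.uint8),cv2.RETR_EXTERNAL,cv2.CHAIN_APPROX_NONE)
            (cx,cy),r=cv2.minEnclosingCircle(cs[0])
            out.append((st[i,4],(c[i]+[x0,y0]).round(1),(round(cx+x0,1),round(cy+y0,1),round(r,1))))
    return out
E
python3 - <<'E'
from m import *
for i,b in((1,(160,110,275,225)),(2,(232,110,347,225))):
    g=load(f"pics/w{i}.npz");crop(g,b[0],b[1],115,115,5,f"pics/w{i}c.png")
    print(i,"dark");[print(x) for x in blobs(g,b,"dark")];print("light");[print(x) for x in blobs(g,b,"light")]
E
```

```text
1 dark
(np.int32(168), array([182. , 145.3]), (185.4, 141.2, 14.8))
(np.int32(493), array([221.6, 179.4]), (223.5, 181.5, 24.3))
light
(np.int32(250), array([243.1, 140.7]), (243.1, 140.7, 8.9))
(np.int32(1057), array([212.4, 184.4]), (216.5, 182.0, 34.3))
(np.int32(136), array([162.3, 177.5]), (163.0, 176.5, 12.9))
2 dark
(np.int32(256), array([262.1, 143.9]), (266.3, 142.0, 14.6))
(np.int32(474), array([320.7, 177.1]), (324.4, 176.2, 15.6))
(np.int32(216), array([283.8, 180.5]), (282.5, 182.0, 16.9))
light
(np.int32(244), array([323.8, 141.4]), (323.9, 141.5, 9.0))
(np.int32(1212), array([289.1, 182.7]), (292.0, 182.0, 34.0))
(np.int32(100), array([233.6, 177.9]), (233.5, 178.0, 12.1))
```

View pics/w1c.png

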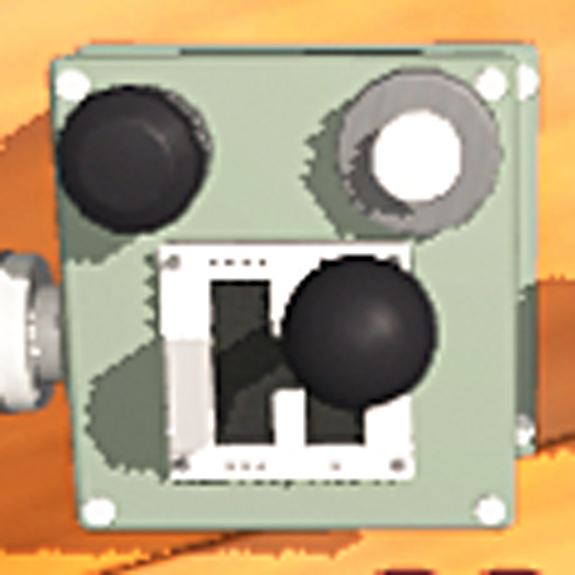

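View pics/w2c.png

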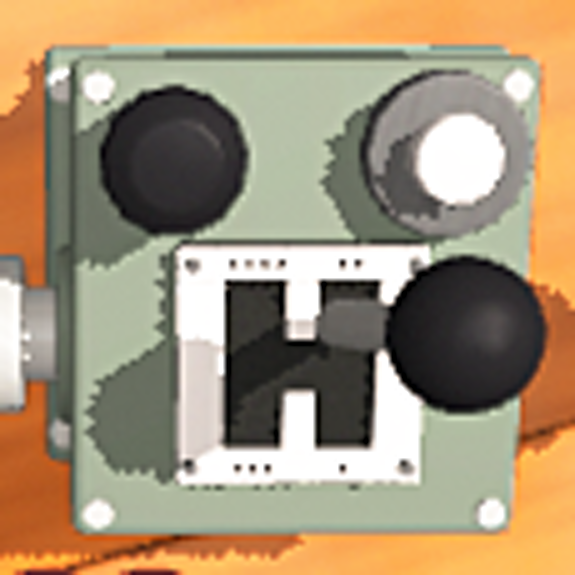

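The crop agrees: the rod is in the near-left slot, and the 3-pip slot is at the bottom left (far right). I'll triangulate the plate screws, top-plate screws, knob and buttons.

```bash
python3 - <<'E'
from m import *
a=load("pics/w1.npz");b=load("pics/w2.npz")
A=lambda u,v:(a,160+(u-2)/5,110+(v-2)/5); B=lambda u,v:(b,232+(u-2)/5,110+(v-2)/5)
D=dict(gNR=((173,262),(193,265)),gNL=((398,262),(416,265)),gFL=((398,463),(405,467)),gFR=((181,463),(188,467)),
 sNR=((72,85),(98,86)),sNL=((491,84),(518,84)),sFL=((490,510),(491,513)),sFR=((99,511),(98,514)),
 knob=((360,332),(466,333)),start=((417,156),(460,157)),stop=((133,159),(174,160)),bezel=((420,153),(446,152)))
P={}
for n,(p,q) in D.items():
    P[n],e=tri([A(*p),B(*q)]);print(n,P[n].round(4),e)
G=sum(P[k] for k in("gNR","gNL","gFL","gFR"))/4;U=sum(P[k] for k in("sNR","sNL","sFL","sFR"))/4
print("G",G,"U",U)
v=P["sFL"]-P["sNL"]+P["sFR"]-P["sNR"];w=P["sNL"]-P["sNR"]+P["sFL"]-P["sFR"]
y1=np.arctan2(v[1],v[0]);y2=np.arctan2(w[1],w[0])-np.pi/2
v=P["gFL"]-P["gNL"]+P["gFR"]-P["gNR"];w=P["gNL"]-P["gNR"]+P["gFL"]-P["gFR"]
print("yaw",np.rad2deg([y1,y2,np.arctan2(v[1],v[0]),np.arctan2(w[1],w[0])-np.pi/2]))
y=(y1+y2)/2;f=np.array([np.cos(y),np.sin(y)]);l=np.array([-f[1],f[0]])
for k in("knob","start","stop","bezel"):
  d=P[k][:2]-G[:2];print(k,"rel gate fwd",d@f,"left",d@l)
print("U rel", (U-G)[:2]@f,(U-G)[:2]@l)
for n in("start","bezel","stop","knob","sFL"):
    print(n,"depth",bydepth(*A(*D[n][0])).round(4),bydepth(*B(*D[n][1])).round(4))
for p in((350,120),(470,200),(490,150),(440,90),(300,500)):print("dep",p,bydepth(*A(*p)).round(4))
E
```

```text
gNR [ 0.4479 -0.0759  0.0708] [array([0. , 0.1]), array([ 0. , -0.1])]
gNL [ 0.473  -0.0365  0.0683] [array([0. , 0.1]), array([ 0. , -0.1])]
gFL [ 0.5098 -0.06    0.0696] [array([-0. ,  0.1]), array([-0. , -0.1])]
gFR [ 0.4849 -0.0995  0.0703] [array([-0. ,  0.2]), array([ 0. , -0.2])]
sNR [ 0.4068 -0.0736  0.0664] [array([-0., -0.]), array([0., 0.])]
sNL [ 0.4521 -0.0006  0.0661] [array([-0. , -0.2]), array([-0. ,  0.2])]
sFL [ 0.5302 -0.0492  0.0663] [array([-0., -0.]), array([0., 0.])]
sFR [ 0.485  -0.1224  0.0656] [array([-0. ,  0.1]), array([ 0. , -0.1])]
knob [ 0.4709 -0.0399  0.1368] [array([-0. , -0.1]), array([-0. ,  0.1])]
start [ 0.4551 -0.02    0.084 ] [array([-0. , -0.1]), array([-0. ,  0.1])]
stop [ 0.426  -0.0678  0.0833] [array([-0. , -0.1]), array([-0. ,  0.1])]
bezel [ 0.4559 -0.0202  0.0693] [array([-0. , -0.3]), array([-0. ,  0.3])]
G [ 0.47887442 -0.06796516  0.06975656] U [ 0.46855258 -0.06143917  0.06607929]
yaw [-31.93938155 -31.76088065 -32.5186258  -32.37922298]
knob rel gate fwd -0.02156843507428735 left 0.01959621864140655
start rel gate fwd -0.045510552150262874 left 0.028230441745074303
stop rel gate fwd -0.045001936688684394 left -0.027806658447225383
bezel rel gate fwd -0.0447304536229673 left 0.028470542241402018
U rel -0.01221145579157608 9.656104756018772e-05
start depth [ 0.4549 -0.0198  0.087 ] [ 0.4547 -0.0201  0.0857]
bezel depth [ 0.4549 -0.0191  0.0858] [ 0.4523 -0.0221  0.0864]
stop depth [ 0.4261 -0.0656  0.0936] [ 0.4248 -0.0676  0.0933]
knob depth [ 0.4691 -0.038   0.149 ] [ 0.467  -0.0409  0.1495]
sFL depth [ 0.5304 -0.0493  0.0657] [ 0.5306 -0.0492  0.0653]
dep (350, 120) [ 0.4427 -0.0283  0.0753]
dep (470, 200) [ 0.4691 -0.0163  0.0756]
dep (490, 150) [ 0.4627 -0.0076  0.0751]
dep (440, 90) [ 0.4473 -0.0098  0.0749]
dep (300, 500) [ 0.507  -0.0842  0.0626]
```

The measurements agree with each other (start at −45.5/+28.2 from the gate, unit centre −12.2, yaw −32°, knob in second at about −0.174 rad). The bezel top is at about 75 mm, below the button's fully-down height. First push: forward to the cross lane.

```bash
cat > c.py <<'E'
from bench import *
from h import *
yaw=np.deg2rad(-32);f=np.array([np.cos(yaw),np.sin(yaw),0]);l=np.array([-f[1],f[0],0]);G=np.array([.4788,-.0682,0]);Q=quat(yaw+np.pi)
def at(F,L,z): return [float(x) for x in G+F*f+L*l+[0,0,z]]
def go(F,L,z,sp=.15): move_l(at(F,L,z),sp,Q)
def rep(t=""):
    s=state();d=s["ee_pos"]-G;print(t,round(s["time"],2),"F %.4f L %.4f z %.4f"%(d@f,d@l,d[2]),"force f %.1f l %.1f z %.1f"%(s["ft_force"]@f,s["ft_force"]@l,s["ft_force"][2]))
def shot(n):
    g=get_image("wrist");cv2.imwrite(f"pics/{n}.png",g["frame"]);np.savez(f"pics/{n}.npz",**{k:np.array(v) for k,v in g.items()})
    crop(g,110,90,260,180,3,f"pics/{n}c.png");return g
def knob(g,z=.139):
    # darkest ball: predicted by mask circle near
    return None
E
python3 - <<'E'
from c import *
go(-.085,.02,.26,.25);go(-.085,.02,.131,.2);rep("down")
go(-.05,.02,.131,.1);rep()
for F in(-.042,-.035,-.029,-.0245): go(F,.02,.131,.06);rep()
go(-.085,.02,.131,.15);go(-.085,.02,.23,.25);go(-.03,-.02,.26,.2);hold(.2);shot("w3");rep()
E
```

```text
down 7.17 F -0.0842 L 0.0198 z 0.1321 force f 0.0 l 0.1 z 0.8
 7.67 F -0.0498 L 0.0201 z 0.1317 force f 0.0 l 0.0 z 0.7
 7.95 F -0.0421 L 0.0201 z 0.1312 force f -0.3 l -0.3 z 1.1
 8.22 F -0.0351 L 0.0201 z 0.1311 force f -2.4 l 0.5 z 1.5
 8.47 F -0.0290 L 0.0200 z 0.1309 force f -3.1 l 0.5 z 1.3
 8.72 F -0.0244 L 0.0200 z 0.1309 force f -3.3 l 1.0 z 2.4
 10.59 F -0.0307 L -0.0195 z 0.2595 force f 0.2 l -0.3 z -0.5
```

View pics/w3c.png

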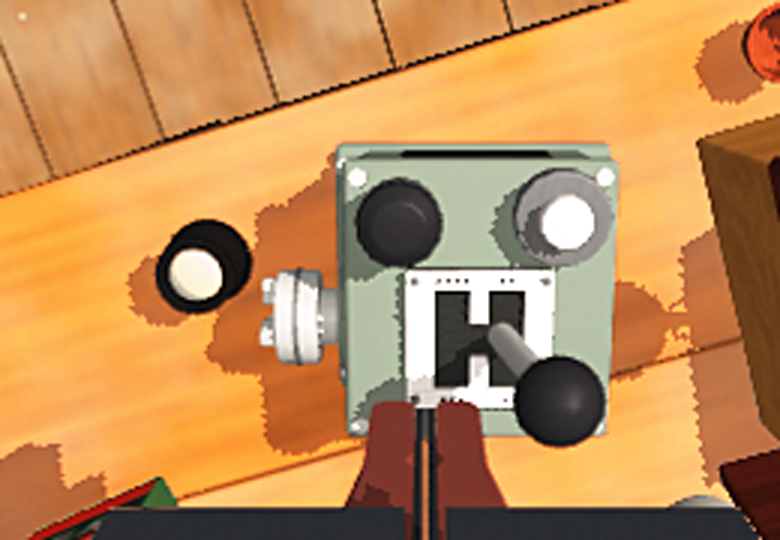

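The push worked: the lever now rises out of the cross-lane area, with the knob at crop (559,400). I'll measure it.

```bash
python3 - <<'E'
from h import *
yaw=np.deg2rad(-32);f=np.array([np.cos(yaw),np.sin(yaw),0]);l=np.array([-f[1],f[0],0]);G=np.array([.4788,-.0682,0])
g=load("pics/w3.npz")
for n,(u,v,z) in dict(knob=(559,400,.139),rodgate=(499,338,.07),scrNL=(545,281,.07),start=(568,222,.082)).items():
    p=onz(g,110+(u-1)/3,90+(v-1)/3,z)-G;print(n,(p@f).round(4),(p@l).round(4))
E
```

```text
knob -0.0029 0.0199
rodgate -0.0012 0.0073
scrNL -0.0221 0.0231
start -0.0452 0.0287
```

The knob is 3 mm behind neutral (−0.023 rad), which is inside the free band. Next push: across to the right from its left side, with the tips above the case lid's height.

```bash
python3 - <<'E'
from c import *
go(-.03,.056,.25,.25);go(-.0005,.056,.20,.2);go(-.0005,.056,.139,.15);rep("down")
go(-.0005,.045,.139,.1);rep()
L=.045
while L>.004:
    L-=.005;go(-.0005,L,.139,.06);rep()
    if abs(state()["ft_force"]@l)>8: break
E
```

```text
down 12.05 F -0.0003 L 0.0562 z 0.1404 force f 0.8 l -0.6 z 0.7
 12.31 F 0.0001 L 0.0449 z 0.1405 force f 0.4 l -0.2 z -0.0
 12.56 F -0.0002 L 0.0401 z 0.1396 force f 0.6 l 1.0 z 1.8
 12.81 F -0.0004 L 0.0352 z 0.1394 force f 0.1 l 3.9 z 2.6
 13.06 F -0.0005 L 0.0299 z 0.1390 force f 0.2 l 1.8 z 2.2
 13.31 F -0.0006 L 0.0247 z 0.1388 force f -0.3 l 2.0 z 1.1
 13.56 F -0.0006 L 0.0196 z 0.1387 force f -0.6 l 1.0 z 1.4
 13.81 F -0.0006 L 0.0146 z 0.1388 force f 0.0 l 0.7 z 0.5
 14.06 F -0.0005 L 0.0096 z 0.1388 force f 0.1 l 0.3 z 1.5
 14.31 F -0.0006 L 0.0045 z 0.1388 force f 0.2 l 1.3 z 0.1
 14.56 F -0.0006 L 0.0002 z 0.1387 force f 0.3 l 4.3 z -1.4
```

```bash
python3 - <<'E'
from c import *
go(-.0005,.012,.139,.1);go(-.0005,.03,.24,.25);go(-.03,.03,.26,.2);hold(.2);shot("w4");rep()
E
```

```text
15.96 F -0.0298 L 0.0297 z 0.2587 force f 0.7 l -0.3 z 0.1
```

View pics/w4c.png

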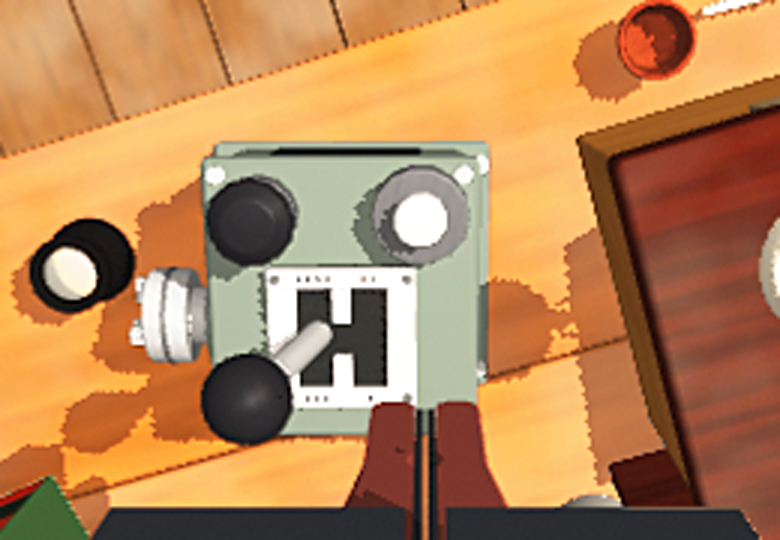

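The lever is in the right lane at neutral, knob at crop (247,398). Now to measure it and push fully forward into third.

```bash
python3 - <<'E'
from c import *
g=load("pics/w4.npz");p=onz(g,110+(247-1)/3,90+(398-1)/3,.139)-G;print("knob",p@f,p@l)
K=float(np.clip(p@l,-.024,-.017))
go(-.06,K,.24,.25);go(-.055,K,.139,.2);rep("down")
go(-.03,K,.137,.1);F=-.03
while F<.011:
    F+=.004 if F<.002 else .0015
    go(F,K,.137,.06);rep()
    if state()["ft_force"]@f<-10: break
hold(.3);rep("held")
go(-.05,K,.139,.15);go(-.05,K,.23,.25);go(-.03,.03,.26,.2);hold(.2);shot("w5");rep()
E
```

```text
knob -0.002907420645430482 -0.021501402662894003
down 17.02 F -0.0545 L -0.0210 z 0.1401 force f -0.1 l 0.3 z 1.0
 17.67 F -0.0260 L -0.0214 z 0.1372 force f -0.0 l 0.0 z -0.1
 17.92 F -0.0222 L -0.0214 z 0.1372 force f -2.7 l -0.2 z 2.3
 18.17 F -0.0179 L -0.0215 z 0.1370 force f -2.3 l 0.8 z 2.3
 18.42 F -0.0138 L -0.0215 z 0.1369 force f -2.3 l -0.3 z 2.8
 18.67 F -0.0097 L -0.0215 z 0.1370 force f -2.0 l -0.4 z 1.4
 18.92 F -0.0058 L -0.0215 z 0.1369 force f -2.3 l -0.2 z 1.3
 19.17 F -0.0019 L -0.0215 z 0.1368 force f -2.9 l -0.3 z 1.3
 19.42 F 0.0020 L -0.0214 z 0.1366 force f -3.1 l 0.9 z -1.4
 19.67 F 0.0033 L -0.0215 z 0.1366 force f -2.7 l 0.4 z -3.1
 19.92 F 0.0049 L -0.0216 z 0.1367 force f -3.8 l -0.3 z -1.5
 20.17 F 0.0064 L -0.0215 z 0.1369 force f -4.0 l 1.2 z -2.4
 20.42 F 0.0074 L -0.0215 z 0.1367 force f -5.6 l -0.2 z -1.7
 20.67 F 0.0083 L -0.0215 z 0.1366 force f -8.7 l -0.1 z -1.3
 20.92 F 0.0092 L -0.0215 z 0.1364 force f -11.7 l -0.5 z -0.5
held 21.22 F 0.0091 L -0.0215 z 0.1365 force f -10.9 l -0.1 z -1.2
 23.01 F -0.0303 L 0.0292 z 0.2594 force f -0.3 l -0.2 z 0.5
```

View pics/w5c.png

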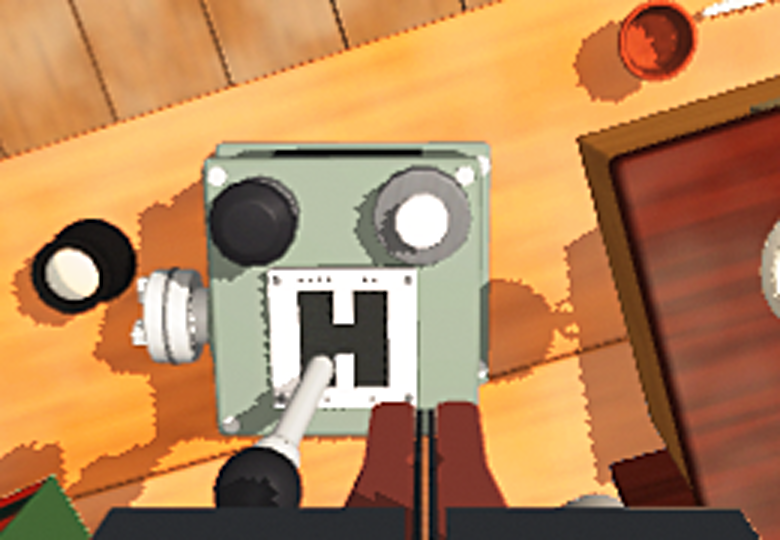

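```bash
python3 - <<'E'
from c import *
g=load("pics/w5.npz");p=onz(g,110+(258-1)/3,90+(485-1)/3,.137)-G;print("knob",p@f,p@l)
if p@f>.0255 and p@l<-.016:
    go(-.045,.0285,.2,.25);go(-.045,.0285,.102,.15);rep("above")
    z=.102
    while z>.0835:
        z-=.002 if z>.094 else .001
        go(-.045,.0285,z,.05);rep()
        if state()["ft_force"][2]>11: break
    hold(.3);rep("held")
E
```

```text
knob 0.025171236928687456 -0.020551364732372186
```

Wrist estimate of the knob is 25.2 mm forward. That is just under my gate of 25.5, because the knob is cut off by the gripper at the bottom of the picture. I'll take a clearer view before pressing.

```bash
python3 - <<'E'
from c import *
go(0.0,.045,.26,.2);hold(.2);shot("w6")
for n in("top","scene"):
    g=get_image(n);np.savez(f"pics/{n}6.npz",**{k:np.array(v) for k,v in g.items()})
    crop(g,*((215,165,90,80,8) if n=="top" else(210,140,110,120,5)),f"pics/{n}6c.png")
E
```

```text
(no output)
```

View pics/w6c.png

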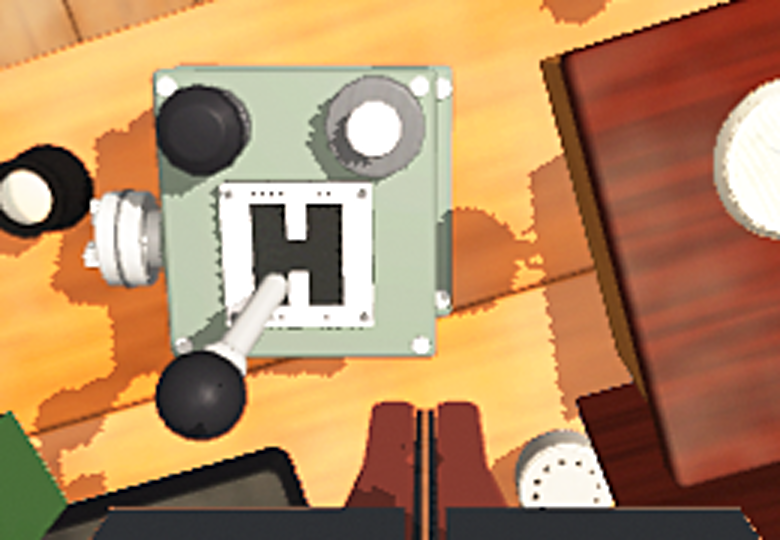

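View pics/scene6c.png

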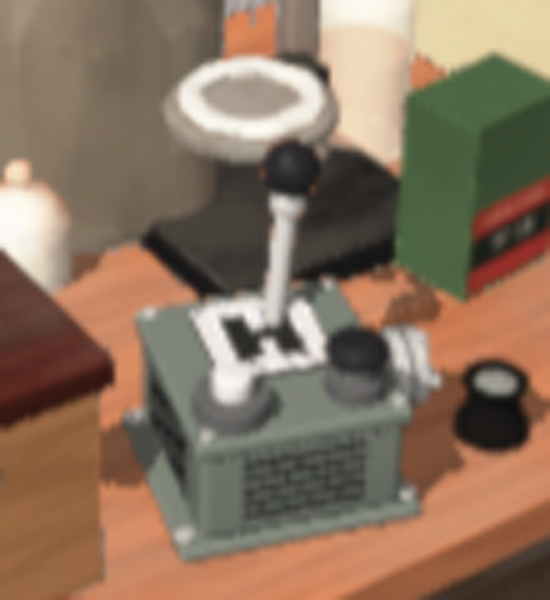

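```bash
python3 - <<'E'
from h import *
yaw=np.deg2rad(-32);f=np.array([np.cos(yaw),np.sin(yaw),0]);l=np.array([-f[1],f[0],0]);G=np.array([.4788,-.0682,0])
g=load("pics/w6.npz");s=load("pics/scene6.npz");w5=load("pics/w5.npz")
for z in(.134,.136,.139):
    p=onz(g,110+(201-1)/3,90+(395-1)/3,z)-G;print(z,p@f,p@l)
q=onz(g,110+(295)/3,90+(253)/3,.07)-G;print("gate ctr",q@f,q@l)
p,e=tri([(g,110+200/3,90+394/3),(s,210+291/5,140+168/5)]);d=p-G;print("tri",d@f,d@l,p[2],e)
E
```

```text
0.134 0.02832516673829717 -0.02125100635021308
0.136 0.027602492914939675 -0.020774473864725848
0.139 0.026518482179903508 -0.020059675136494957
gate ctr -0.0008944469644313537 -0.00013043522948309066
tri 0.02755490848348917 -0.02035885733996437 0.13631908270960408 [array([0.4, 0.1]), array([ 0.2, -0. ])]
```

In the full view the knob triangulates to 27.6 mm forward and 20.4 mm right, and 28.4 forward relative to the measured gate centre. That's fully in third, so I can press start.

```bash
python3 - <<'E'
from c import *
go(-.045,.0285,.2,.25);go(-.045,.0285,.102,.15);rep("above")
z=.102
while z>.0835:
    z-=.002 if z>.094 else .001
    go(-.045,.0285,z,.05);rep()
    if state()["ft_force"][2]>11: break
hold(.3);rep("held")
E
```

```text
above 24.93 F -0.0442 L 0.0288 z 0.1033 force f -0.0 l -0.3 z 0.4
 25.18 F -0.0446 L 0.0287 z 0.1008 force f -0.6 l -0.2 z -0.1
 25.43 F -0.0451 L 0.0285 z 0.0979 force f -0.0 l 0.2 z -0.3
 25.68 F -0.0451 L 0.0285 z 0.0958 force f -0.3 l -0.2 z -0.7
 25.93 F -0.0448 L 0.0286 z 0.0942 force f 1.0 l 1.1 z 1.2
 26.18 F -0.0448 L 0.0286 z 0.0932 force f -0.4 l -0.6 z 2.8
 26.43 F -0.0448 L 0.0286 z 0.0922 force f 0.3 l 0.8 z 2.5
 26.68 F -0.0449 L 0.0286 z 0.0911 force f 1.8 l 1.1 z 3.0
 26.93 F -0.0449 L 0.0286 z 0.0901 force f 1.0 l 0.6 z 4.5
 27.18 F -0.0449 L 0.0286 z 0.0891 force f 1.7 l 1.6 z 5.5
 27.43 F -0.0449 L 0.0286 z 0.0883 force f 0.9 l 0.4 z 5.7
 27.68 F -0.0448 L 0.0286 z 0.0882 force f -1.0 l -0.5 z 9.7
 27.93 F -0.0448 L 0.0286 z 0.0881 force f -3.1 l -0.5 z 14.1
held 28.23 F -0.0447 L 0.0286 z 0.0881 force f -3.2 l -1.4 z 13.9
```

A hard stop came after about 6 mm of spring travel, with 5.7 N just before it. Tips ended at about 80 mm, above the 75 mm bezel. Now I'll retreat and check.

```bash
python3 - <<'E'
from c import *
go(-.045,.0285,.16,.1);go(-.02,.045,.26,.2);hold(.3);g=shot("w7");rep()
E
```

```text
30.15 F -0.0203 L 0.0448 z 0.2593 force f 0.3 l -0.3 z 0.3
```

View pics/w7c.png

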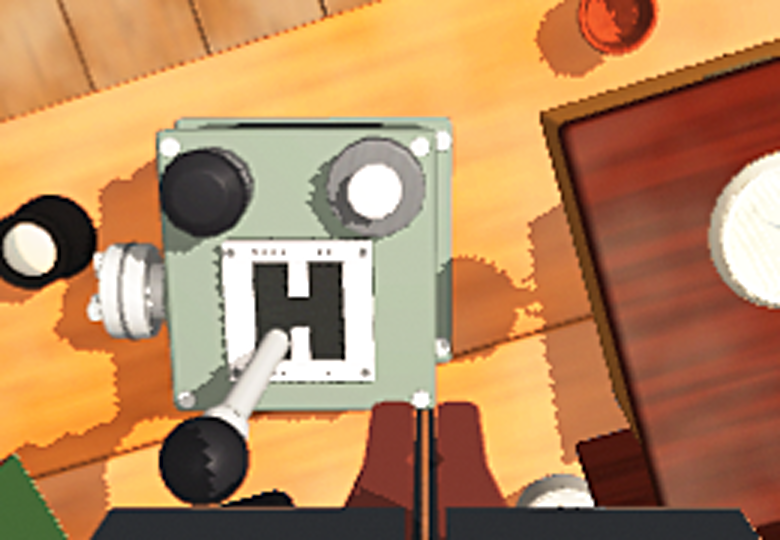

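The lever is still in third (knob at crop 204,459), the start disc is at (374,190), and the loose things are unmoved. One depth check on the button, then I'll hand in.

```bash
python3 - <<'E'
from c import *
g=load("pics/w7.npz")
print("start z",bydepth(g,110+374/3,90+190/3)[2],"before .086-.087; stop z",bydepth(g,110+207/3,90+193/3)[2])
p=onz(g,110+203/3,90+458/3,.1363)-G;print("knob",p@f,p@l)
job_done()
E
```

```text
start z 0.0877972310593062 before .086-.087; stop z 0.09383127008972275
knob 0.027060955355653595 -0.020671274022671268
the job is handed in; nothing more can be done
```

The lever is in the third slot and the start button has been pressed and released. I handed the job in at about 30 s of the 54 s allowed; no verdict was reported.

I made three pushes on the knob with closed fingers: forward to the middle, across to the right-hand lane, then forward until it met the end stop at about 11 N. After that I pressed start until it stopped, and lifted clear.

**Last checks**
- **Lever:** the knob stood about 27 mm forward and 20.7 mm right of the gate's middle, against a nominal 28 and 22. That puts it in third.
- **Start button:** it travelled about 6 mm, with the spring at 5.7 N just before the hard stop. Afterwards its top read 87.8 mm in depth, against 86–87 mm before, so it is up again.
- **Stop button:** it was still at 94 mm, so it was not pressed.
- **Surroundings:** the arm was clear with only sensor noise on the wrist force. The loose things in the last wrist picture (loupe, oil cup, watch) looked unmoved. I did not recheck the wheel, dish, tweezers or staking block, though the arm did not go near them.

**What disagreed**
- **First check after the third push:** it read 25.2 mm forward, just under my own limit, because the gripper partly hid the knob. A clear view plus the scene camera gave 27.6 mm.
- **Button height:** depth and contact put the start button's top about 4 mm above the stated 82 mm. I therefore pressed by force rather than by height.

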